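Tighten a jar cap to the click

ROBOT

A 7-joint arm with a two-finger parallel gripper is mounted at the origin on the work surface. World frame = base frame: x ahead of the robot, y to its left, z up, the work surface at z = 0. Lengths are in m, angles in rad, forces in N, time in s.
With the tool pointing down it reaches from about 0.4 to 0.875 m from the base axis. Payload 19.3 kg.
Tool frame: the origin (TCP) lies on the centre line of the jaws, within the pads' length; the fingertips stand 19 mm ahead of it and the grasp point (between the pads) is the TCP (bot.nose_length is the distance from the TCP to the fingertips, in m); y points along the fingers, z is the direction in which the jaws open and shut, and the axes are right-handed (so a half turn about y gives the same grasp; the last joint's range is limited). The gripper opens to 85 mm and grips with 20 to 120 N. Pads are 22 mm wide; open, the fingers measure 114 mm over their backs; the gripper's body (76 mm by 85 mm) begins 54 mm behind the grasp point. The pads swing forward as they close: fully open they stand 13 mm farther back than shut.
Start: joints at [-1.346, 0.521, -0.036, 1.599, 0.021, 1.021, -0.113], TCP at [0.182, 0.598, 0.25] pointing down, gripper open.
Joint ranges: [-2.91, 2.91], [-0.3, 2.13], [-1.5, 1.42], [0.17, 2.43], [-1.26, 4.41], [0.16, 1.93], [-2.52, 2.52]. Speed limits (rad/s): [1.89, 1.89, 2.39, 2.39, 3.01, 3.01, 3.01].

INTERFACE

Orientations are given as [roll, pitch, yaw] about the fixed x, y, z axes, in that order (R = Rz(yaw) Ry(pitch) Rx(roll)).
In Python, from workcell import observe, cams, workorder, bot gives the robot as it stands. The module is installed in compiled form; this text tells all that it offers.
- The arm moves only by the tool apply_moves, never from a script. Its arguments are lists of equal length, an entry for each row: "jaw": the opening, from -1 (shut) to 1 (fully open), so that 0 is half open; "translation": the shift along the world's x, y, z in m, a list of three; "angular": the turn, a rotation vector about the world's x, y, z in degrees, a list of three. In form: {"jaw": [jaw, ...], "translation": [[x, y, z], ...], "angular": [[ax, ay, az], ...]}. A call has 1 to 5 rows; each row is the pose to reach, as a shift and turn from the pose commanded when the call began; what a row does not reach only later rows make up. A row lasts 1/10 s, in which the tool goes at most 50 mm and 8.59 degrees, less where a joint would pass 70% of its speed; a pose out of reach is approached as far as the arm can. A call with a gripper value outside its range is refused whole. The fingers move at their own pace and stop on an object; "newtons" is the grip in N (left out, the last holds). Time passes only in rows, so rows that repeat a pose let the fingers close. It gives the time, the measured TCP pose, the force and the opening at its end, in the units of the state.
- observe(): the state, without advancing time (a new reading comes with each control period).
- cams.grab_frame(name): name is "side" or "top"; returns a dict with "pixels" (480x640x3 uint8, red, green, blue), "mtx" (3x3 intrinsics, pixels), "R" (3x3) and "t" (3): a world point X has camera coordinates R X + t. Camera axes: x right, y down, z forward; pixel columns grow to the right and rows downward; lengths in m; the calibration is good to about 2 mm. A picture is of the moment at which its call begins. There is no depth.
- workorder.job_done(): hands the job in, once; it reports no verdict.
The state is a dict: "clock": time; "qpos": joint angles; "qd": joint speeds; "joint_efforts": joint torques, N m; "position": TCP position; "tool_rot": TCP orientation; "force": force on the tool from outside, world axes, zero at the start; "moment": the same for the moment, N m; "grip_width": finger opening in m.
Only numpy, scipy, OpenCV 4.12 (cv2) and the standard library are available. Lean on these libraries where they do the work, as an engineer would, in place of code of your own. Each camera call takes 0.05 s, during which the arm holds its last target. There are 200 camera calls.

TASK

Close the repacked jar: fit the clutch cap tightener over the red cap of the jar that stands in the grey holder, without bearing down on the glass, and turn its yellow grip clockwise until the cap is down tight and the slip clutch clicks: once is enough, and never more than twice. Then lift the tightener off, leaving the jar in its holder, and stand it upright again in the middle of its black mat, setting it down gently; leave the other jar and the cans where they are.

Things in the scene. Friction and masses are not known exactly. Their poses are not given: they have to be found in the camera images.
- jar: The jar to be closed: square amber glass jar with paper labels, loose in the holder's square pocket (1.5 mm play a side), about 0.55 kg. Body 77 x 77 mm, 70 mm high, round neck above. Origin at the centre of its underside, z up, x and y square to its sides.
- cap_top (a point): Centre of the top of the jar's red screw cap. z up; x along its white mark, towards a rib. 70 mm across, 18 mm high, top edge chamfered 3 mm; 8 upright ribs, every 45 degrees, 5 mm wide, out to radius 38.5 mm, tops 3 mm below the cap's top. Loosely screwed on (4.2 mm thread): it turns at 0.15 N m, clockwise to tighten, for 0.6 to 2.6 rad till it stops, 94.1 mm above the jar's underside.
- holder: Grey plastic jar holder, screwed to the table: square pocket 80 x 80 mm inside, floor 8 mm above the table, walls 42 mm high and 8 mm thick, foot plate 150 x 96 x 8 mm. Origin at the centre of its underside, z up.
- tool: The cap tightener, about 0.3 kg, 88 mm high, standing mouth down on the mat: a blue socket 92 mm across and 22 mm high, open downward; above it a black clutch housing 62 mm across (28 to 46 mm above the mouth), then the yellow square grip. Origin at the centre of its mouth, z up.
- tool_bore (a point): Centre of the bottom of the socket's bore, 16 mm above its mouth; it lies on cap_top when fully on. Bore 84 mm across; four inner lugs on its x and y axes, 5 mm wide, reach in to radius 36.5 mm, feet 1 mm above the mouth. If the lugs stand on the cap's ribs the bore stays 12 mm above cap_top; a turn of up to 25 degrees lets the tool drop on by its own weight.
- grip_mid (a point): Point on the tightener's axis, 68 mm above its mouth, at the middle of the yellow square grip: 34 x 34 mm across flats, from 44 to 88 mm above the mouth. z up; x and y square to the grip's flats.
- clutch_mark (a point): Yellow mark on the side of the black clutch housing, which turns with the grip, 30 mm from the axis and 37 mm above the mouth; at the start on the socket's x axis. White ticks every 30 degrees on the socket's top. Housing and socket turn as one until, at about 0.5 N m, the clutch slips: the torque rises to that, then falls away with a click as the mark goes one tick on. It rests only at ticks.
- mat: Square black rubber mat, 120 x 120 mm, 4 mm thick, fixed to the table, where the tightener stands. Origin at the centre of its underside.
- spare: Bystander: another amber jar of the same form (77 x 77 mm, 95 mm high) with its cap on. Origin at the centre of its underside.
- can: Bystander: blue food can, 66 mm across, 101 mm high, upright. Origin at the centre of its underside.
- tin: Bystander: low green tin, 85 mm across, 34 mm high. Origin at the centre of its underside.
Not all that is in view belongs to the job. What is shaped like the jar but green or purple is not meant.

How it is judged:
By the outcome, as a careful person would: the job done as asked, in the order asked, and still so for the second after the job is handed in, with the robot touching nothing.
It also fails if it takes over 72 s, if anything falls off the work surface, if the arm or the gripper's body presses on something with over 40 N, if the wrist force passes 120 N, or if a joint passes its speed limit or range.

## Working session

There is one attempt and no reset: what is moved stays moved. The work goes in short steps, Python scripts to look and compute and a tool call to move; the robot and the scene stay as the last step left them, time stands still between calls to the robot, and variables do not carry over. Pictures are saved under pics/ and viewed, about 8 in all and at most 12, crops included, and the job is handed in when it is done.

Besides the shell and the picture viewer there is one more tool, called after "Emit:" by a JSON object that holds its "method" and its "body", one argument or row to a line. apply_moves: Moves the arm, as the interface text tells. Its arguments: {"type":"object","properties":{"jaw":{"type":"array"},"translation":{"type":"array"},"angular":{"type":"array"},"newtons":{"type":"number"}},"required":["jaw","translation","angular"]}

```bash
mkdir -p pics; cat > h.py <<'E'
import numpy as np, cv2
from workcell import observe, cams, workorder, bot
def grab(name,fn=None,crop=None,s=1):
    f=cams.grab_frame(name); im=f["pixels"][:,:,::-1].copy()
    np.savez(f"{name}.npz",mtx=f["mtx"],R=f["R"],t=f["t"]); 
    if crop: im=im[crop[1]:crop[3],crop[0]:crop[2]]
    if s!=1: im=cv2.resize(im,None,fx=s,fy=s,interpolation=cv2.INTER_CUBIC)
    if fn: cv2.imwrite("pics/"+fn,im)
    return f
def cal(name):
    return np.load(f"{name}.npz")
def proj(name,X):
    c=cal(name); p=c["mtx"]@(c["R"]@np.array(X,float)+c["t"]); return p[:2]/p[2]
def onz(name,uv,z):
    c=cal(name); o=-c["R"].T@c["t"]; d=c["R"].T@np.linalg.solve(c["mtx"],[*uv,1]); return o+d*(z-o[2])/d[2]
E
python3 - <<'E'
from h import *
print(observe()); 
for n in("top","side"):
    f=grab(n,n+"0.png"); print(n,-f["R"].T@f["t"],f["R"][2],f["mtx"])
print(bot.nose_length)
E
```

```text
{'clock': 0.0, 'qpos': array([-1.34617596,  0.52200016, -0.03635665,  1.60000686,  0.0212196 ,
        1.02111841, -0.11282577]), 'qd': array([-0.00019446, -0.00046139, -0.00018667,  0.00020837,  0.00037519,
       -0.00140064,  0.00013158]), 'joint_efforts': array([ 5.66239905e-04, -9.27106977e+01,  1.97969735e+00, -3.69940495e+01,
        1.78325531e-02,  8.03775445e-03, -4.62528618e-06]), 'position': array([0.18153464, 0.59771757, 0.24973445]), 'tool_rot': array([-1.57194022e+00, -8.50673210e-05, -2.94820469e-01]), 'force': array([-0.16425843, -0.29814941, -0.48053004]), 'moment': array([-0.02933999, -0.01600363,  0.00456439]), 'grip_width': 0.08539536882914854}
top [ 0.31236854 -0.01716365  1.1097572 ] [ 0.23350974 -0.01293283 -0.97226845] [[490.02055726   0.         322.13705937]
 [  0.         490.02055726 244.48686813]
 [  0.           0.           1.        ]]
side [ 0.02276239 -0.6614815   1.01575489] [ 0.42282693  0.51373066 -0.74652407] [[538.26647734   0.         314.91941529]
 [  0.         538.26647734 241.10133013]
 [  0.           0.           1.        ]]
0.019
```

View pics/top0.png

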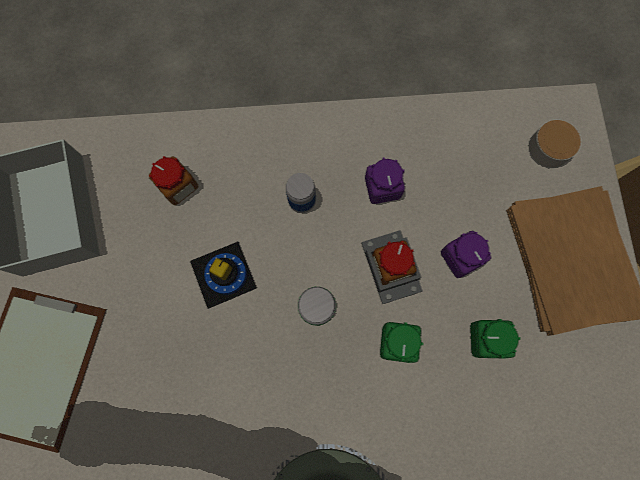

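View pics/side0.png

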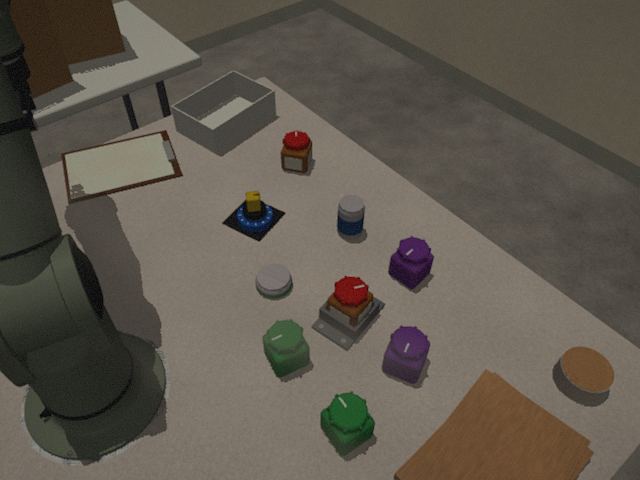

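The red-capped jar in the holder is at top (398,257) and side (352,292). It could be confused with the spare red-capped jar at top (168,172), which has no holder, the purple jars at (385,180) and (467,253), and the green ones at (402,342) and (495,338). The tightener is at top (222,270), on the black mat. Next is one close crop of each.

```bash
python3 - <<'E'
from h import *
t=cv2.imread("pics/top0.png"); s=cv2.imread("pics/side0.png")
def c(im,x,y,w,h,k=5): return cv2.resize(im[y:y+h,x:x+w],None,fx=k,fy=k,interpolation=cv2.INTER_CUBIC)
cv2.imwrite("pics/c1.png",np.vstack([np.hstack([c(t,185,235,80,60),c(t,358,225,80,60)]),np.hstack([c(s,215,180,80,60),c(s,312,270,80,60)])]))
E
```

```text
(no output)
```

View pics/c1.png

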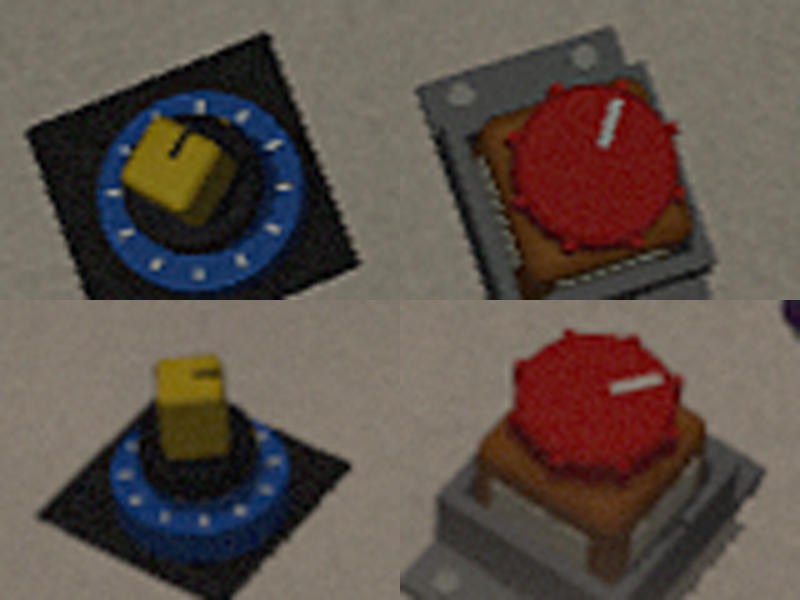

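```bash
cat > m.py <<'E'
from h import *
from scipy.optimize import least_squares
A=lambda L,ox,oy,cx,cy:[((u-cx+.5)/5-.5+ox,(v-cy+.5)/5-.5+oy) for u,v in L]
def circ(name,px,z,n,r0,x0):
    P=np.array([onz(name,p,z)[:2] for p in px]); k=2*np.pi/n
    best=None
    for th0 in np.linspace(0,k,6):
        def f(p):
            d=P-p[:2]; a=np.arctan2(d[:,1],d[:,0])-p[3]; a=(a+k/2)%k-k/2
            return np.r_[np.hypot(*d.T)-p[2], p[2]*a]
        s=least_squares(f,[*P.mean(0),r0,th0],loss='soft_l1',f_scale=.001)
        if best is None or s.cost<best.cost: best=s
    x=best.x; print(name,"n",n,"xy",x[:2].round(4),"r",x[2].round(4),"phase deg",(np.degrees(x[3])%(360/n)).round(1),"rms mm",1e3*np.sqrt(np.mean(best.fun**2)).round(4))
tt=A([(201,107),(242,116),(272,146),(284,187),(272,229),(241,260),(198,273),(156,264),(127,233),(113,192),(124,149)],185,235,0,0)
ts=A([(137,500),(166,517),(204,521),(241,511),(269,487),(278,462),(263,435)],215,180,0,300)
circ("top",tt,.026,12,.04,0); circ("side",ts,.026,12,.04,0)
ct=A([(557,90),(672,127),(680,192),(632,243),(568,245),(518,207),(512,140)],358,225,400,0)
cs=A([(571,335),(632,340),(678,380),(519,370)],312,270,400,300)
circ("top",ct,.0995,8,.0385,0); circ("side",cs,.0995,8,.0385,0)
def ln(n,L,o,z):
    a,b=[onz(n,p,z)[:2] for p in A(L,*o)]; d=b-a; print(n,"line",a.round(4),b.round(4),np.degrees(np.arctan2(d[1],d[0])).round(1))
ln("top",[(605,145),(617,102)],(358,225,400,0),.103); ln("side",[(612,389),(662,380)],(312,270,400,300),.103)
ln("top",[(172,157),(190,133)],(185,235,0,0),.092); ln("side",[(193,375),(220,373)],(215,180,0,300),.092)
for n,L,o in (("top",[(155,115),(235,150),(188,212),(122,180)],(185,235,0,0)),("side",[(155,363),(217,355),(225,396),(160,402)],(215,180,0,300))):
    P=np.array([onz(n,p,.092)[:2] for p in A(L,*o)]); print(n,"grip",P.round(4).tolist(),P.mean(0).round(4))
for n,L,o in (("top",[(265,33),(360,263),(25,132)],(185,235,0,0)),("side",[(38,515),(350,465),(183,417)],(215,180,0,300))):
    P=np.array([onz(n,p,.004)[:2] for p in A(L,*o)]); print(n,"mat",P.round(4).tolist())
E
python3 m.py
```

```text
top n 12 xy [0.524  0.1919] r 0.038 phase deg 27.8 rms mm 0.4
side n 12 xy [0.5242 0.1927] r 0.0388 phase deg 27.8 rms mm 0.5
top n 8 xy [ 0.5151 -0.1849] r 0.0365 phase deg 22.1 rms mm 0.8
side n 8 xy [ 0.5172 -0.1769] r 0.0303 phase deg 10.3 rms mm 4.8999999999999995
top line [ 0.5229 -0.1895] [ 0.5411 -0.1965] -21.2
side line [ 0.5211 -0.1867] [ 0.5407 -0.1965] -26.6
top line [0.5258 0.1903] [0.5357 0.1824] -38.6
side line [0.5247 0.1911] [0.5359 0.1838] -32.8
top grip [[0.5445, 0.1971], [0.5269, 0.1636], [0.5018, 0.1841], [0.5175, 0.2116]] [0.5227 0.1891]
side grip [[0.5149, 0.2102], [0.5424, 0.1955], [0.5283, 0.1687], [0.501, 0.1854]] [0.5216 0.19  ]
top mat [[0.6, 0.1637], [0.489, 0.1239], [0.5609, 0.2756]]
side mat [[0.4496, 0.2361], [0.5974, 0.1634], [0.5495, 0.2487]]
```

```bash
cat > fit.py <<'E'
from h import *
from scipy.optimize import minimize
def capmask(name,x,y,th,zt,shape,k=4):
    m=np.zeros((shape[0]*k,shape[1]*k),np.uint8)
    def hull(pts):
        uv=np.array([proj(name,p) for p in pts]); uv=((uv+.5)*k-.5)
        cv2.fillConvexPoly(m,cv2.convexHull(np.round(uv*16).astype(np.int32)),255,shift=4)
    a=np.linspace(0,2*np.pi,40)
    hull([(x+r*np.cos(t),y+r*np.sin(t),z) for t in a for r,z in((.032,zt),(.035,zt-.003),(.035,zt-.018))])
    for i in range(8):
        t=th+i*np.pi/4; c,s=np.cos(t),np.sin(t)
        hull([(x+r*c-w*s,y+r*s+w*c,z) for r in(.034,.0385) for w in(-.0025,.0025) for z in(zt-.003,zt-.018)])
    return cv2.resize(m,None,fx=1/k,fy=1/k,interpolation=cv2.INTER_AREA)/255.
def fit(name,fn,zt,x0):
    im=cv2.imread(fn).astype(float); b,g,r=im[...,0],im[...,1],im[...,2]
    sat=np.clip((r-2.2*g)/60,0,1) ; uv=proj(name,[*x0[:2],zt]).astype(int)
    sl=(slice(uv[1]-30,uv[1]+30),slice(uv[0]-30,uv[0]+30))
    red=((r>2.3*g)&(r>70)).astype(float)
    wh=((im.min(2)>120)).astype(float)
    M=np.clip(red,0,1)[sl]; M=cv2.morphologyEx(M,cv2.MORPH_CLOSE,np.ones((5,5))) 
    G=lambda q:cv2.GaussianBlur(q,(0,0),.8)
    f=lambda p:((G(capmask(name,x0[0]+p[0]/1e3,x0[1]+p[1]/1e3,x0[2]+p[2]/30,zt,im.shape[:2])[sl])-G(M))**2).sum()
    s=minimize(f,[0,0,0],method='Nelder-Mead',options=dict(initial_simplex=[[0,0,0],[4,0,0],[0,4,0],[0,0,3]],maxiter=150))
    print(name,(np.array(x0[:2])+s.x[:2]/1e3).round(4),"yaw",np.degrees(x0[2]+s.x[2]/30).round(1),"res",s.fun.round(1),"red px",M.sum())
if __name__=="__main__":
    for n in("top","side"): fit(n,f"pics/{n}0.png",.103,[.515,-.185,np.radians(-22.5)])
E
python3 fit.py
```

```text
top [ 0.5167 -0.1863] yaw -23.9 res 20.2 red px 879.0
side [ 0.517  -0.1811] yaw -19.0 res 71.3 red px 742.0
```

Emit:
{"method": "apply_moves", "body": {
  "jaw": [0.6,0.4,0.3,0.3,0.3],
  "translation": [
    [0.04,-0.05,0],
    [0.08,-0.1,0],
    [0.12,-0.14,0],
    [0.16,-0.18,0],
    [0.2,-0.22,0]
  ],
  "angular": [
    [0,0,0],
    [0,0,0],
    [0,0,0],
    [0,0,0],
    [0,0,0]
  ],
  "newtons": 100
}}

```text
clock: 0.6
position: [0.3491, 0.4102, 0.2502]
tool_rot: [-1.571, 0.0, -0.295]
force: [0.8, 1.1, 0.6]
grip_width: 0.0553
```

Emit:
{"method": "apply_moves", "body": {
  "jaw": [0.3,0.3,0.3,0.3,0.3],
  "translation": [
    [0.03,-0.04,0],
    [0.06,-0.08,0],
    [0.09,-0.12,0],
    [0.11,-0.15,0],
    [0.11,-0.15,0]
  ],
  "angular": [
    [0,0,-5],
    [0,0,-10],
    [0,0,-15.3],
    [0,0,-15.3],
    [0,0,-15.3]
  ]
}}

```text
clock: 1.1
position: [0.4606, 0.2572, 0.2503]
tool_rot: [-1.572, -0.002, -0.569]
force: [-0.9, 0.1, -0.0]
grip_width: 0.0558
```

Emit:
{"method": "apply_moves", "body": {
  "jaw": [0.3,0.3,0.3],
  "translation": [
    [0,0,0],
    [0,0,0],
    [0,0,0]
  ],
  "angular": [
    [0,0,0],
    [0,0,0],
    [0,0,0]
  ]
}}

```text
clock: 1.4
position: [0.4575, 0.2629, 0.2502]
tool_rot: [-1.571, 0.0, -0.56]
force: [0.4, 0.1, -0.4]
grip_width: 0.0556
```

Emit:
{"method": "apply_moves", "body": {
  "jaw": [0.3,0.3,0.3,0.3,0.3],
  "translation": [
    [0.03,-0.035,-0.03],
    [0.0665,-0.071,-0.07],
    [0.0665,-0.071,-0.11],
    [0.0665,-0.071,-0.11],
    [0.0665,-0.071,-0.11]
  ],
  "angular": [
    [0,0,0],
    [0,0,0],
    [0,0,0],
    [0,0,0],
    [0,0,0]
  ]
}}

```text
clock: 1.9
position: [0.5239, 0.1915, 0.1398]
tool_rot: [-1.573, 0.001, -0.561]
force: [0.8, 0.7, 0.4]
grip_width: 0.0558
```

```bash
python3 - <<'E'
from h import *
grab("side","s1.png",(200,110,320,250),4)
s=observe(); print(s["position"],s["tool_rot"],s["qpos"])
for X in (s["position"],s["position"]+[0,0,-.019]): print(proj("side",X),(proj("side",X)-[200,110])*4)
E
```

```text
[0.52436215 0.19219912 0.14121023] [-1.57035676e+00  2.82378690e-04 -5.60536301e-01] [-0.53999034  0.56400896  0.11487273  1.87697912 -0.09535924  0.70561546
  0.64014044]
[251.16796954 179.57513282] [204.67187814 278.30053126]
[251.82550153 185.40135778] [207.30200612 301.60543113]
```

View pics/s1.png

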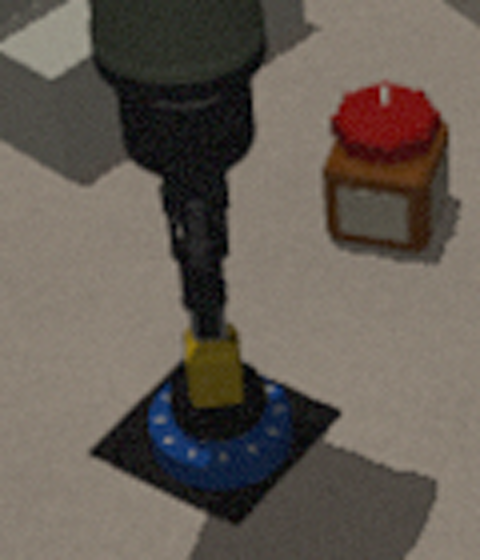

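Emit:
{"method": "apply_moves", "body": {
  "jaw": [0.3,0.3,0.3,0.3],
  "translation": [
    [0,0,-0.03],
    [0,0,-0.055],
    [0,0,-0.066],
    [0,0,-0.066]
  ],
  "angular": [
    [0,0,0],
    [0,0,0],
    [0,0,0],
    [0,0,0]
  ]
}}

```text
clock: 2.35
position: [0.5244, 0.1919, 0.0748]
tool_rot: [-1.571, 0.0, -0.561]
force: [-0.7, -0.1, 0.9]
grip_width: 0.0555
```

Emit:
{"method": "apply_moves", "body": {
  "jaw": [-0.4,-0.8,-0.8,-0.8,-0.8],
  "translation": [
    [0,0,0],
    [0,0,0],
    [0,0,0],
    [0,0,0],
    [0,0,0]
  ],
  "angular": [
    [0,0,0],
    [0,0,0],
    [0,0,0],
    [0,0,0],
    [0,0,0]
  ],
  "newtons": 100
}}

```text
clock: 2.85
position: [0.5254, 0.1915, 0.0761]
tool_rot: [-1.569, -0.001, -0.562]
force: [-0.8, 1.2, 9.8]
grip_width: 0.0327
```

```bash
python3 - <<'E'
from h import *
grab("top","t1.png"); grab("side","s2.png")
a=cv2.imread("pics/t1.png")[210:310,150:270];b=cv2.imread("pics/s2.png")[150:250,200:320]
cv2.imwrite("pics/g1.png",cv2.resize(np.hstack([a,b]),None,fx=3.3,fy=3.3,interpolation=cv2.INTER_CUBIC))
s=observe(); print({k:np.round(v,4) for k,v in s.items()})
E
```

```text
{'clock': np.float64(2.95), 'qpos': array([-0.5233,  0.6677,  0.095 ,  1.9059, -0.1094,  0.5705,  0.6526]), 'qd': array([ 0.0012,  0.0007, -0.0012, -0.0005,  0.0012,  0.0006, -0.0003]), 'joint_efforts': array([ 8.59700e-01, -8.71815e+01,  6.21070e+00, -2.21539e+01,
        1.48400e-01, -6.96200e-01,  2.31000e-02]), 'position': array([0.5254, 0.1915, 0.0761]), 'tool_rot': array([-1.5687e+00, -1.1000e-03, -5.6170e-01]), 'force': array([-1.0391,  1.5681,  9.5458]), 'moment': array([-0.2019,  0.6174, -0.0332]), 'grip_width': np.float64(0.0326)}
```

Emit:
{"method": "apply_moves", "body": {
  "jaw": [-0.8,-0.8,-0.8,-0.8,-0.8],
  "translation": [
    [0,0,0.01],
    [0,0,0.04],
    [0,0,0.08],
    [0,-0.01,0.12],
    [0,-0.04,0.16]
  ],
  "angular": [
    [0,0,0],
    [0,0,0],
    [0,0,6],
    [0,0,12],
    [0,0,18]
  ]
}}

```text
clock: 3.45
position: [0.5242, 0.1527, 0.237]
tool_rot: [-1.57, -0.001, -0.24]
force: [1.1, -0.7, -3.9]
grip_width: 0.0331
```

Emit:
{"method": "apply_moves", "body": {
  "jaw": [-0.8,-0.8,-0.8,-0.8,-0.8],
  "translation": [
    [0,-0.04,0],
    [0,-0.08,0],
    [0,-0.12,0],
    [0,-0.16,0],
    [0,-0.2,0]
  ],
  "angular": [
    [0,0,5],
    [0,0,10],
    [0,0,13.2],
    [0,0,13.2],
    [0,0,13.2]
  ]
}}

```text
clock: 3.95
position: [0.5243, -0.0509, 0.2356]
tool_rot: [-1.571, -0.001, -0.017]
force: [0.5, 0.5, -2.5]
grip_width: 0.033
```

Emit:
{"method": "apply_moves", "body": {
  "jaw": [-0.8,-0.8,-0.8,-0.8],
  "translation": [
    [0,-0.03,0],
    [0,-0.06,0],
    [0,-0.06,0],
    [0,-0.06,0]
  ],
  "angular": [
    [0,0,0],
    [0,0,0],
    [0,0,0],
    [0,0,0]
  ]
}}

```text
clock: 4.35
position: [0.5244, -0.1095, 0.2352]
tool_rot: [-1.571, -0.001, -0.019]
force: [0.5, 1.0, -2.4]
grip_width: 0.0324
```

```bash
python3 - <<'E'
from h import *
grab("top","t2.png"); grab("side","s3.png")
s=observe(); print({k:np.round(v,4) for k,v in s.items()})
m=s["position"]-[0,0,.0721]
for n,f in(("top","t2.png"),("side","s3.png")): print(n,proj(n,m),proj(n,[.516,-.185,.103]))
a=cv2.imread("pics/t2.png");b=cv2.imread("pics/s3.png")
cv2.imwrite("pics/g2.png",cv2.resize(np.hstack([a[170:300,300:420],b[190:320,280:400]]),None,fx=3.3,fy=3.3,interpolation=cv2.INTER_CUBIC))
E
```

```text
{'clock': np.float64(4.45), 'qpos': array([ 0.0466,  0.3989,  0.0611,  1.856 , -0.031 ,  0.8871,  1.6769]), 'qd': array([-0.0079,  0.0033, -0.0006,  0.0003, -0.0006, -0.0032,  0.002 ]), 'joint_efforts': array([ 1.52950e+00, -7.85039e+01,  3.94640e+00, -3.48325e+01,
        8.51000e-02,  3.51000e-02,  1.30000e-02]), 'position': array([ 0.5247, -0.1082,  0.2349]), 'tool_rot': array([-1.5705e+00, -5.0000e-04, -1.6400e-02]), 'force': array([-0.0267, -0.0135, -2.8381]), 'moment': array([ 0.0029, -0.061 ,  0.0112]), 'grip_width': np.float64(0.0327)}
top [362.14234412 249.11973276] [396.82320085 256.96279574]
side [331.9526329  246.19102655] [351.67570674 288.1111204 ]
```

View pics/g2.png

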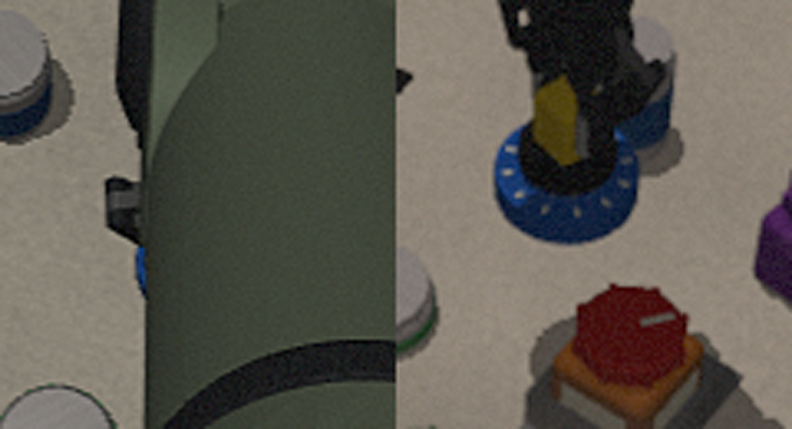

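```bash
sed -i 's/red=.*/red=((r>3.2*g)\&(r>35)).astype(float)/' fit.py; python3 - <<'E'
from fit import *
im=cv2.imread("pics/side0.png"); 
for uv in((352,285),(352,300),(352,303),(352,308),(335,295)): print(uv,im[uv[1],uv[0]][::-1])
for z in(.1025,.1035):
  for n,f in(("top","top0"),("side","side0")): fit(n,f"pics/{f}.png",z,[.516,-.185,np.radians(-22.5)])
m=capmask("side",.516,-.185,np.radians(-22.5),.103,im.shape[:2]); print(m.sum())
E
```

```text
(352, 285) [116  15  16]
(352, 300) [112  28  26]
(352, 303) [69 24 27]
(352, 308) [80 47 19]
(335, 295) [56 13  9]
top [ 0.5162 -0.185 ] yaw -24.0 res 8.9 red px 913.0
side [ 0.5154 -0.1835] yaw -22.9 res 32.3 red px 785.0
top [ 0.516  -0.1852] yaw -24.0 res 9.5 red px 913.0
side [ 0.5144 -0.1836] yaw -24.0 res 33.6 red px 785.0
888.7686274509804
```

```bash
python3 - <<'E'
import io,contextlib
with contextlib.redirect_stdout(io.StringIO()): from m import *
L=[(513,172),(521,195),(546,210),(578,212),(606,204),(627,184),(631,157)]
px=[((u-396+.5)/3.3-.5+280,(v+.5)/3.3-.5+190) for u,v in L]
circ("side",px,.1848,12,.0385,0); print(observe()["position"],np.degrees(observe()["tool_rot"][2]))
E
```

```text
side n 12 xy [ 0.523  -0.1098] r 0.0384 phase deg 28.5 rms mm 1.2
[ 0.5246682  -0.10819372  0.23487343] -0.9397922094414056
```

Emit:
{"method": "apply_moves", "body": {
  "jaw": [-0.8,-0.8,-0.8,-0.8,-0.8],
  "translation": [
    [-0.003,-0.035,0],
    [-0.0073,-0.0768,0],
    [-0.0073,-0.0768,-0.03],
    [-0.0073,-0.0768,-0.05],
    [-0.0073,-0.0768,-0.05]
  ],
  "angular": [
    [0,0,0],
    [0,0,0],
    [0,0,0],
    [0,0,0],
    [0,0,0]
  ]
}}

```text
clock: 4.95
position: [0.5163, -0.1846, 0.1824]
tool_rot: [-1.57, 0.004, -0.016]
force: [-0.6, 0.8, -3.0]
grip_width: 0.0328
```

```bash
python3 - <<'E'
from h import *
grab("side","s4.png",(300,215,400,335),5)
s=observe(); print({k:np.round(v,4) for k,v in s.items()})
E
```

```text
{'clock': np.float64(5.0), 'qpos': array([ 0.1825,  0.4876,  0.0721,  1.8676, -0.0478,  0.7899,  1.8348]), 'qd': array([-0.0005, -0.03  ,  0.0072, -0.026 ,  0.0023,  0.0153,  0.0005]), 'joint_efforts': array([ 6.92300e-01, -8.04626e+01,  4.03640e+00, -2.97789e+01,
       -1.44000e-02, -6.17400e-01,  2.91000e-02]), 'position': array([ 0.5171, -0.1848,  0.184 ]), 'tool_rot': array([-1.5701,  0.0018, -0.0159]), 'force': array([-0.0114,  0.3285, -2.7839]), 'moment': array([-0.0155, -0.0649, -0.0273]), 'grip_width': np.float64(0.0327)}
```

View pics/s4.png

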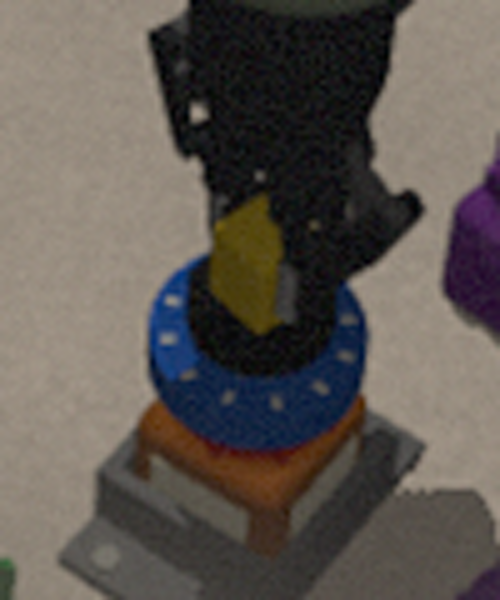

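Emit:
{"method": "apply_moves", "body": {
  "jaw": [-0.8,-0.8,-0.8,-0.8,-0.8],
  "translation": [
    [0,0,-0.006],
    [0,0,-0.01],
    [0,0,-0.012],
    [0,0,-0.014],
    [0,0,-0.015]
  ],
  "angular": [
    [0,0,0],
    [0,0,0],
    [0,0,0],
    [0,0,0],
    [0,0,0]
  ]
}}

```text
clock: 5.5
position: [0.5175, -0.1857, 0.1694]
tool_rot: [-1.571, -0.0, -0.017]
force: [0.9, 1.4, -3.2]
grip_width: 0.033
```

Emit:
{"method": "apply_moves", "body": {
  "jaw": [-0.8,-0.8],
  "translation": [
    [0,0,-0.001],
    [0,0,-0.002]
  ],
  "angular": [
    [0,0,0],
    [0,0,0]
  ]
}}

```text
clock: 5.7
position: [0.5174, -0.1857, 0.1673]
tool_rot: [-1.571, -0.0, -0.017]
force: [-0.2, 3.9, -2.5]
grip_width: 0.0328
```

Emit:
{"method": "apply_moves", "body": {
  "jaw": [-0.8,-0.8,-0.8],
  "translation": [
    [0,0.001,0],
    [0,0.001,-0.0015],
    [0,0.001,-0.003]
  ],
  "angular": [
    [0,0,0],
    [0,0,0],
    [0,0,0]
  ]
}}

```text
clock: 6.0
position: [0.5173, -0.1851, 0.1642]
tool_rot: [-1.571, -0.0, -0.017]
force: [0.6, 0.1, -3.5]
grip_width: 0.0329
```

Emit:
{"method": "apply_moves", "body": {
  "jaw": [-0.8,-0.8,-0.8],
  "translation": [
    [0,0,-0.001],
    [0,0,-0.002],
    [0,0,-0.0025]
  ],
  "angular": [
    [0,0,0],
    [0,0,0],
    [0,0,0]
  ]
}}

```text
clock: 6.3
position: [0.5173, -0.1849, 0.1616]
tool_rot: [-1.571, 0.0, -0.017]
force: [-1.1, 0.3, -3.1]
grip_width: 0.0329
```

Emit:
{"method": "apply_moves", "body": {
  "jaw": [-0.8,-0.8,-0.8,-0.8,-0.8],
  "translation": [
    [0,0,-0.0005],
    [0,-0.0002,-0.0008],
    [0,-0.0003,-0.0008],
    [-0.0001,-0.0005,-0.0008],
    [-0.0001,-0.0006,-0.0008]
  ],
  "angular": [
    [0,0,-5],
    [0,0,-10],
    [0,0,-15],
    [0,0,-20],
    [0,0,-25]
  ]
}}

```text
clock: 6.8
position: [0.5172, -0.1854, 0.1609]
tool_rot: [-1.571, 0.0, -0.457]
force: [-0.7, -0.1, -3.8]
grip_width: 0.0329
```

```bash
cat > o.py <<'E'
from h import *
s=observe(); print({k:np.round(s[k],3).tolist() for k in("clock","position","tool_rot","force","moment","joint_efforts","qpos")},"yaw",np.degrees(s["tool_rot"][2]).round(1))
E
python3 o.py
```

```text
{'clock': 6.8, 'position': [0.517, -0.185, 0.161], 'tool_rot': [-1.571, 0.0, -0.457], 'force': [-0.689, -0.115, -3.758], 'moment': [0.142, 0.071, 0.156], 'joint_efforts': [2.554, -86.121, 5.599, -30.396, 0.552, -0.15, 2.166], 'qpos': [0.1, 0.528, 0.187, 1.89, -0.14, 0.737, 1.48]} yaw -26.2
```

Emit:
{"method": "apply_moves", "body": {
  "jaw": [-0.8,-0.8,-0.8,-0.8,-0.8],
  "translation": [
    [-0.0001,-0.0001,0],
    [-0.0001,-0.0002,0],
    [-0.0002,-0.0002,0],
    [-0.0002,-0.0003,0],
    [-0.0003,-0.0004,0]
  ],
  "angular": [
    [0,0,-4],
    [0,0,-8],
    [0,0,-12],
    [0,0,-16],
    [0,0,-20]
  ]
}}

```text
clock: 7.3
position: [0.5167, -0.1857, 0.1608]
tool_rot: [-1.571, 0.001, -0.805]
force: [-0.5, 0.7, -5.0]
grip_width: 0.0327
```

```bash
python3 o.py
```

```text
{'clock': 7.3, 'position': [0.517, -0.186, 0.161], 'tool_rot': [-1.571, 0.001, -0.805], 'force': [-0.523, 0.739, -5.009], 'moment': [0.188, 0.124, 0.208], 'joint_efforts': [2.043, -85.936, 8.073, -30.557, 0.449, -0.273, 1.678], 'qpos': [0.033, 0.537, 0.282, 1.894, -0.213, 0.739, 1.201]} yaw -46.1
```

Emit:
{"method": "apply_moves", "body": {
  "jaw": [-0.8,-0.8,-0.8,-0.8,-0.8],
  "translation": [
    [-0.0001,-0.0001,-0.0001],
    [-0.0002,-0.0001,-0.0002],
    [-0.0003,-0.0002,-0.0003],
    [-0.0003,-0.0002,-0.0003],
    [-0.0004,-0.0002,-0.0003]
  ],
  "angular": [
    [0,0,-4],
    [0,0,-8],
    [0,0,-12],
    [0,0,-16],
    [0,0,-20]
  ]
}}

```text
clock: 7.8
position: [0.5163, -0.1859, 0.1606]
tool_rot: [-1.571, 0.0, -1.154]
force: [-1.2, 0.2, -4.4]
grip_width: 0.0328
```

```bash
python3 o.py
```

```text
{'clock': 7.8, 'position': [0.516, -0.186, 0.161], 'tool_rot': [-1.571, 0.0, -1.154], 'force': [-1.197, 0.198, -4.448], 'moment': [0.006, 0.348, 0.191], 'joint_efforts': [1.698, -84.881, 9.786, -30.305, 0.258, -0.451, 1.669], 'qpos': [-0.034, 0.551, 0.377, 1.899, -0.289, 0.745, 0.924]} yaw -66.1
```

Emit:
{"method": "apply_moves", "body": {
  "jaw": [-0.8,-0.8,-0.8,-0.8,-0.8],
  "translation": [
    [-0.0001,-0.0001,-0.0001],
    [-0.0002,-0.0001,-0.0002],
    [-0.0003,-0.0001,-0.0003],
    [-0.0003,-0.0001,-0.0003],
    [-0.0004,-0.0001,-0.0003]
  ],
  "angular": [
    [0,0,-4],
    [0,0,-8],
    [0,0,-12],
    [0,0,-16],
    [0,0,-20]
  ]
}}

```text
clock: 8.3
position: [0.5158, -0.186, 0.1603]
tool_rot: [-1.572, 0.0, -1.503]
force: [-1.8, 0.8, -3.9]
grip_width: 0.033
```

```bash
python3 o.py
```

```text
{'clock': 8.3, 'position': [0.516, -0.186, 0.16], 'tool_rot': [-1.572, 0.0, -1.503], 'force': [-1.75, 0.844, -3.905], 'moment': [0.044, 0.589, 0.135], 'joint_efforts': [1.523, -83.835, 11.827, -30.071, 0.168, -0.713, 1.651], 'qpos': [-0.099, 0.57, 0.473, 1.903, -0.367, 0.756, 0.649]} yaw -86.1
```

Emit:
{"method": "apply_moves", "body": {
  "jaw": [-0.8,-0.8,-0.8,-0.8,-0.8],
  "translation": [
    [-0.0003,0,-0.0001],
    [-0.0005,0.0001,-0.0002],
    [-0.0006,0.0001,-0.0003],
    [-0.0007,0.0002,-0.0003],
    [-0.0008,0.0002,-0.0003]
  ],
  "angular": [
    [0,0,-4],
    [0,0,-8],
    [0,0,-12],
    [0,0,-16],
    [0,0,-20]
  ]
}}

```text
clock: 8.8
position: [0.5152, -0.1859, 0.16]
tool_rot: [-1.571, 0.0, -1.853]
force: [-0.6, 0.3, -4.2]
grip_width: 0.0327
```

```bash
python3 o.py
```

```text
{'clock': 8.8, 'position': [0.515, -0.186, 0.16], 'tool_rot': [-1.571, 0.0, -1.853], 'force': [-0.632, 0.296, -4.154], 'moment': [0.002, 0.36, 0.173], 'joint_efforts': [1.457, -83.047, 14.087, -28.991, 0.229, -0.454, 1.637], 'qpos': [-0.163, 0.592, 0.57, 1.908, -0.447, 0.77, 0.375]} yaw -106.1
```

Emit:
{"method": "apply_moves", "body": {
  "jaw": [-0.8,-0.8,-0.8,-0.8,-0.8],
  "translation": [
    [-0.0001,0.0001,-0.0001],
    [-0.0002,0.0001,-0.0001],
    [-0.0003,0.0002,-0.0002],
    [-0.0004,0.0002,-0.0002],
    [-0.0005,0.0003,-0.0002]
  ],
  "angular": [
    [0,0,-4],
    [0,0,-8],
    [0,0,-12],
    [0,0,-16],
    [0,0,-20]
  ]
}}

```text
clock: 9.3
position: [0.5147, -0.1856, 0.1598]
tool_rot: [-1.571, -0.0, -2.202]
force: [-1.2, -0.1, -4.4]
grip_width: 0.0326
```

```bash
python3 o.py
```

```text
{'clock': 9.3, 'position': [0.515, -0.186, 0.16], 'tool_rot': [-1.571, -0.0, -2.202], 'force': [-1.2, -0.096, -4.351], 'moment': [-0.048, 0.321, 0.153], 'joint_efforts': [1.321, -82.635, 16.43, -28.445, 0.18, -0.436, 1.645], 'qpos': [-0.225, 0.62, 0.665, 1.913, -0.529, 0.79, 0.103]} yaw -126.1
```

Emit:
{"method": "apply_moves", "body": {
  "jaw": [-0.8,-0.8,-0.8,-0.8,-0.8],
  "translation": [
    [-0.0001,0.0001,-0.0001],
    [-0.0002,0.0001,-0.0001],
    [-0.0003,0.0002,-0.0002],
    [-0.0003,0.0002,-0.0002],
    [-0.0004,0.0003,-0.0002]
  ],
  "angular": [
    [0,0,-4],
    [0,0,-8],
    [0,0,-12],
    [0,0,-16],
    [0,0,-20]
  ]
}}

```text
clock: 9.8
position: [0.5143, -0.1852, 0.1596]
tool_rot: [-1.571, -0.0, -2.55]
force: [-0.7, 0.2, -4.1]
grip_width: 0.0326
```

```bash
python3 o.py
```

```text
{'clock': 9.8, 'position': [0.514, -0.185, 0.16], 'tool_rot': [-1.571, -0.0, -2.55], 'force': [-0.708, 0.205, -4.06], 'moment': [-0.021, 0.317, 0.099], 'joint_efforts': [1.415, -82.325, 19.125, -27.554, 0.281, -0.43, 1.644], 'qpos': [-0.282, 0.654, 0.76, 1.917, -0.612, 0.818, -0.168]} yaw -146.1
```

Emit:
{"method": "apply_moves", "body": {
  "jaw": [-0.8,-0.8,-0.8,-0.8,-0.8],
  "translation": [
    [0,0.0001,-0.0001],
    [-0.0001,0.0002,-0.0001],
    [-0.0001,0.0002,-0.0001],
    [-0.0001,0.0003,-0.0002],
    [-0.0001,0.0003,-0.0002]
  ],
  "angular": [
    [0,0,-3],
    [0,0,-6],
    [0,0,-9],
    [0,0,-12],
    [0,0,-15]
  ]
}}

```text
clock: 10.3
position: [0.5142, -0.1848, 0.1594]
tool_rot: [-1.571, -0.0, -2.811]
force: [-2.1, 1.1, -2.2]
grip_width: 0.0328
```

```bash
python3 o.py
```

```text
{'clock': 10.3, 'position': [0.514, -0.185, 0.159], 'tool_rot': [-1.571, -0.0, -2.811], 'force': [-2.052, 1.102, -2.207], 'moment': [0.276, 0.477, 0.082], 'joint_efforts': [1.163, -81.191, 21.26, -27.083, 0.116, -0.907, 1.229], 'qpos': [-0.322, 0.684, 0.829, 1.919, -0.674, 0.843, -0.372]} yaw -161.1
```

```bash
python3 - <<'E'
from h import *
grab("side","s5.png",(300,215,400,335),5)
s=observe(); p=s["position"]; z=p[2]-.0721; print(p,np.degrees(s["tool_rot"][2]))
C=p+[.0014,.0005,0]; C[2]=0
for d in range(-20,360,30):
    for ps in(-161.1,):
        a=np.radians(d); print(d,((proj("side",C+[.0385*np.cos(a),.0385*np.sin(a),z+.022])-[300,215]+.5)*5).round(0),end=" ")
for k in range(4):
    a=np.radians(-161.1+90*k); print("mark",(-161.1+90*k),((proj("side",C+[.031*np.cos(a),.031*np.sin(a),z+.037])-[300,215]+.5)*5).round(0))
E
```

```text
[ 0.51423606 -0.18477526  0.15936141] -161.27622855958077
-20 [344. 335.] 10 [316. 304.] 40 [273. 288.] 70 [227. 290.] 100 [189. 311.] 130 [169. 345.] 160 [174. 383.] 190 [202. 415.] 220 [247. 432.] 250 [295. 430.] 280 [333. 407.] 310 [351. 372.] 340 [344. 335.] mark -161.1 [225. 388.]
mark -71.1 [328. 369.]
mark 18.900000000000006 [298. 287.]
mark 108.9 [197. 306.]
```

View pics/s5.png

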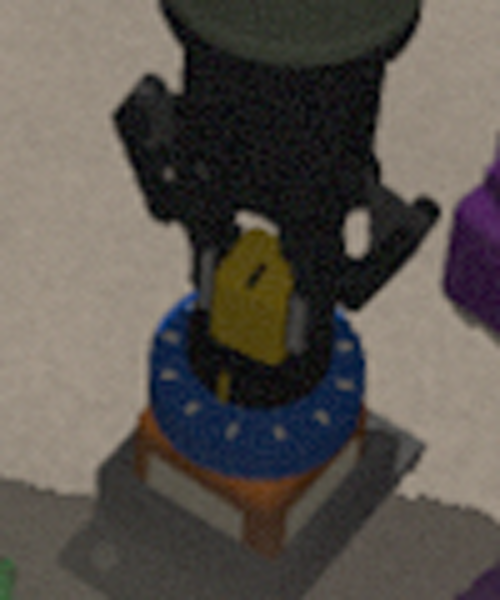

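```bash
python3 - <<'E'
import io,contextlib
with contextlib.redirect_stdout(io.StringIO()): from m import *
L=[(172,338),(168,375),(193,408),(232,431),(280,433),(321,416),(346,384),(345,346)]
px=[((u+.5)/5-.5+300,(v+.5)/5-.5+215) for u,v in L]
circ("side",px,.1093,12,.0385,0)
print(onz("side",(223/5-.4+300,385/5-.4+215),.1243))
E
```

```text
side n 12 xy [ 0.5142 -0.1848] r 0.0379 phase deg 2.3 rms mm 0.3
[ 0.4866714  -0.19309411  0.1243    ]
```

Emit:
{"method": "apply_moves", "body": {
  "jaw": [-0.8,-0.8,-0.8,-0.8,-0.8],
  "translation": [
    [0,0,0],
    [0,0,0],
    [0,0,0],
    [0,0,0],
    [0,0,0]
  ],
  "angular": [
    [0,0,-2],
    [0,0,-4],
    [0,0,-6],
    [0,0,-8],
    [0,0,-8]
  ]
}}

```text
clock: 10.85
position: [0.5144, -0.1851, 0.1594]
tool_rot: [-1.571, -0.0, -2.951]
force: [-0.3, 0.1, -3.2]
grip_width: 0.0328
```

```bash
python3 o.py
```

```text
{'clock': 10.85, 'position': [0.514, -0.185, 0.159], 'tool_rot': [-1.571, -0.0, -2.951], 'force': [-0.341, 0.088, -3.243], 'moment': [-0.056, -0.025, -0.008], 'joint_efforts': [-0.128, -80.586, 23.495, -25.804, -0.22, 0.107, -0.845], 'qpos': [-0.342, 0.701, 0.866, 1.92, -0.707, 0.858, -0.481]} yaw -169.1
```

Emit:
{"method": "apply_moves", "body": {
  "jaw": [-0.8,-0.8,-0.8,-0.8,-0.8],
  "translation": [
    [0,0,0],
    [0,0,0],
    [0,0,0],
    [0,0,0],
    [0,0,0]
  ],
  "angular": [
    [0,0,-2],
    [0,0,-4],
    [0,0,-6],
    [0,0,-8],
    [0,0,-8.6]
  ]
}}

```text
clock: 11.35
position: [0.5142, -0.1848, 0.1594]
tool_rot: [-1.571, -0.001, -3.102]
force: [-0.8, 2.5, -2.5]
grip_width: 0.0331
```

```bash
python3 o.py; python3 - <<'E'
from h import *
grab("side","s6.png",(310,250,390,320),8)
E
```

```text
{'clock': 11.35, 'position': [0.514, -0.185, 0.159], 'tool_rot': [-1.571, -0.001, -3.102], 'force': [-0.821, 2.549, -2.527], 'moment': [0.619, 0.251, 0.144], 'joint_efforts': [1.079, -80.443, 25.169, -25.98, 0.038, -0.81, -0.417], 'qpos': [-0.362, 0.72, 0.904, 1.921, -0.741, 0.876, -0.6]} yaw -177.7
```

View pics/s6.png

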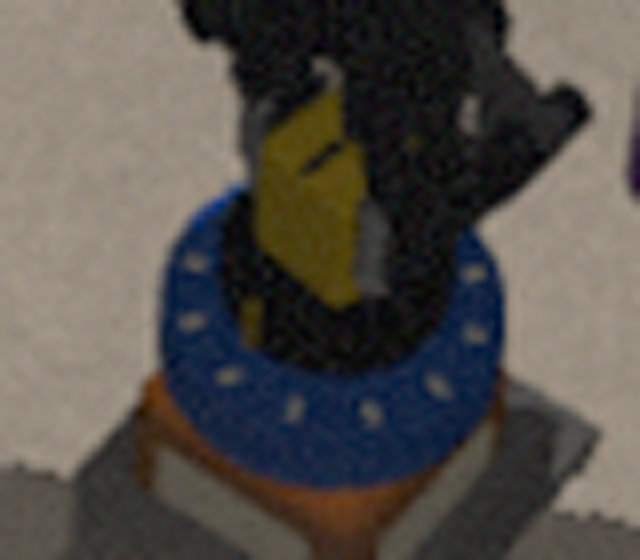

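```bash
python3 - <<'E'
import io,contextlib
with contextlib.redirect_stdout(io.StringIO()): from m import *
L=[(197,262),(192,321),(230,375),(295,409),(371,413),(438,386),(475,333),(473,271)]
px=[((u+.5)/8-.5+310,(v+.5)/8-.5+250) for u,v in L]
circ("side",px,.1093,12,.0385,0)
p=onz("side",((252.5)/8-.5+310,325/8-.5+250),.1243); print(p, np.degrees(np.arctan2(p[1]+.1848,p[0]-.5142)))
E
```

```text
side n 12 xy [ 0.5146 -0.185 ] r 0.0379 phase deg 2.9 rms mm 0.3
[ 0.48414152 -0.18622129  0.1243    ] -177.29282369173657
```

Emit:
{"method": "apply_moves", "body": {
  "jaw": [-0.8,-0.8,-0.8,-0.8,-0.8],
  "translation": [
    [0,0.0003,0],
    [0,0.0005,0],
    [0,0.0005,0.003],
    [0,0.0005,0.009],
    [0,0.0005,0.018]
  ],
  "angular": [
    [0,0,3],
    [0,0,6],
    [0,0,6],
    [0,0,6],
    [0,0,6]
  ]
}}

```text
clock: 11.9
position: [0.5142, -0.1847, 0.178]
tool_rot: [-1.571, -0.0, -2.996]
force: [0.4, 0.6, -2.9]
grip_width: 0.0328
```

```bash
python3 o.py
```

```text
{'clock': 11.9, 'position': [0.514, -0.185, 0.178], 'tool_rot': [-1.571, -0.0, -2.996], 'force': [0.386, 0.64, -2.89], 'moment': [-0.04, -0.016, 0.03], 'joint_efforts': [1.675, -76.995, 22.004, -26.186, -0.574, -0.761, 0.451], 'qpos': [-0.367, 0.684, 0.906, 1.907, -0.69, 0.897, -0.538]} yaw -171.7
```

Emit:
{"method": "apply_moves", "body": {
  "jaw": [-0.8,-0.8,-0.8,-0.8,-0.8],
  "translation": [
    [0,0,0.02],
    [0,0,0.05],
    [0,0.02,0.07],
    [0,0.05,0.08],
    [0,0.09,0.08]
  ],
  "angular": [
    [0,0,0],
    [0,0,6],
    [0,0,13],
    [0,0,20],
    [0,0,27]
  ]
}}

```text
clock: 12.4
position: [0.5146, -0.0952, 0.2596]
tool_rot: [-1.569, 0.002, -2.522]
force: [0.8, 1.0, -4.7]
grip_width: 0.0328
```

Emit:
{"method": "apply_moves", "body": {
  "jaw": [-0.8,-0.8,-0.8,-0.8,-0.8],
  "translation": [
    [0,0.04,0],
    [0,0.08,0],
    [0,0.12,0],
    [0,0.16,0],
    [0,0.2,0]
  ],
  "angular": [
    [0,0,7],
    [0,0,14],
    [0,0,21],
    [0,0,28],
    [0,0,35]
  ]
}}

```text
clock: 12.9
position: [0.5141, 0.1069, 0.2583]
tool_rot: [-1.57, 0.0, -1.909]
force: [0.2, -0.2, -3.9]
grip_width: 0.033
```

Emit:
{"method": "apply_moves", "body": {
  "jaw": [-0.8,-0.8,-0.8,-0.8,-0.8],
  "translation": [
    [0.005,0.04,0],
    [0.01,0.07,0],
    [0.01,0.085,0],
    [0.01,0.085,0],
    [0.01,0.085,0]
  ],
  "angular": [
    [0,0,7],
    [0,0,14],
    [0,0,21],
    [0,0,28],
    [0,0,28]
  ]
}}

```text
clock: 13.4
position: [0.5244, 0.1904, 0.2581]
tool_rot: [-1.57, -0.0, -1.422]
force: [0.1, -0.2, -3.0]
grip_width: 0.0329
```

```bash
python3 o.py; python3 - <<'E'
from h import *
grab("top","t3.png"); grab("side","s7.png")
a=cv2.imread("pics/t3.png")[225:295,360:440];b=cv2.imread("pics/s7.png")
cv2.imwrite("pics/g3.png",np.hstack([cv2.resize(q,(400,350),interpolation=cv2.INTER_CUBIC) for q in(a,b[170:240,215:295])]))
E
```

```text
{'clock': 13.4, 'position': [0.524, 0.19, 0.258], 'tool_rot': [-1.57, -0.0, -1.422], 'force': [0.077, -0.189, -2.979], 'moment': [-0.03, -0.041, 0.011], 'joint_efforts': [-1.126, -75.13, 10.835, -35.878, 0.409, -0.099, 3.104], 'qpos': [-0.888, 0.469, 0.607, 1.794, -0.316, 0.976, -0.003]} yaw -81.5
```

View pics/g3.png

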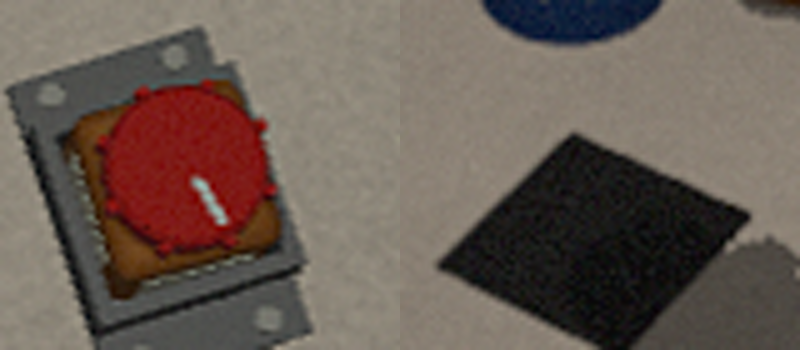

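```bash
python3 - <<'E'
import io,contextlib
with contextlib.redirect_stdout(io.StringIO()): from m import *
P=np.array([onz("side",p,.004)[:2] for p in A([(38,265),(175,132),(350,215)],215,170,0,0)]); print(P,(P[0]+P[2])/2,np.linalg.norm(P[0]-P[1]),np.linalg.norm(P[1]-P[2]))
ln("top",[(198,180),(224,222)],(360,225,0,0),.102)
E
```

```text
[[0.44955802 0.23612662]
 [0.56170576 0.27390614]
 [0.59736369 0.16335216]] [0.52346086 0.19973939] 0.11834022033160561 0.11616225433748205
top line [ 0.5081 -0.1893] [ 0.4895 -0.1982] -154.4
```

Emit:
{"method": "apply_moves", "body": {
  "jaw": [-0.8,-0.8,-0.8,-0.8,-0.8],
  "translation": [
    [-0.001,0.0094,-0.03],
    [-0.001,0.0094,-0.075],
    [-0.001,0.0094,-0.12],
    [-0.001,0.0094,-0.155],
    [-0.001,0.0094,-0.172]
  ],
  "angular": [
    [0,0,0],
    [0,0,0],
    [0,0,0],
    [0,0,0],
    [0,0,0]
  ]
}}

```text
clock: 14.0
position: [0.5223, 0.1987, 0.0828]
tool_rot: [-1.574, -0.002, -1.429]
force: [-0.5, -0.7, -3.1]
grip_width: 0.0328
```

Emit:
{"method": "apply_moves", "body": {
  "jaw": [-0.8,-0.8,-0.8,-0.8,-0.8],
  "translation": [
    [0,0,-0.001],
    [0,0,-0.002],
    [0,0,-0.0025],
    [0,0,-0.003],
    [0,0,-0.0035]
  ],
  "angular": [
    [0,0,0],
    [0,0,0],
    [0,0,0],
    [0,0,0],
    [0,0,0]
  ]
}}

```text
clock: 14.5
position: [0.5236, 0.2, 0.0828]
tool_rot: [-1.57, 0.001, -1.424]
force: [-0.3, -0.3, -4.4]
grip_width: 0.0326
```

Emit:
{"method": "apply_moves", "body": {
  "jaw": [-0.8,-0.8,-0.8,-0.8,-0.8],
  "translation": [
    [0,0,-0.002],
    [0,0,-0.0035],
    [0,0,-0.0045],
    [0,0,-0.005],
    [0,0,-0.0055]
  ],
  "angular": [
    [0,0,0],
    [0,0,0],
    [0,0,0],
    [0,0,0],
    [0,0,0]
  ]
}}

```text
clock: 15.0
position: [0.5233, 0.1998, 0.0764]
tool_rot: [-1.571, -0.0, -1.424]
force: [0.4, -0.2, -3.2]
grip_width: 0.033
```

Emit:
{"method": "apply_moves", "body": {
  "jaw": [-0.8,-0.8,-0.8,-0.8],
  "translation": [
    [0,0,-0.0003],
    [0,0,-0.0006],
    [0,0,-0.0008],
    [0,0,-0.001]
  ],
  "angular": [
    [0,0,0],
    [0,0,0],
    [0,0,0],
    [0,0,0]
  ]
}}

```text
clock: 15.4
position: [0.5234, 0.1998, 0.076]
tool_rot: [-1.571, 0.0, -1.424]
force: [-4.3, 0.4, 13.6]
grip_width: 0.0327
```

Emit:
{"method": "apply_moves", "body": {
  "jaw": [-0.8,-0.8],
  "translation": [
    [0,0,0.0003],
    [0,0,0.0005]
  ],
  "angular": [
    [0,0,0],
    [0,0,0]
  ]
}}

```text
clock: 15.6
position: [0.5234, 0.1998, 0.0762]
tool_rot: [-1.571, 0.0, -1.424]
force: [-1.0, -0.8, -0.8]
grip_width: 0.033
```

Emit:
{"method": "apply_moves", "body": {
  "jaw": [-0.2,0,0.2,0.3,0.3],
  "translation": [
    [0,0,0],
    [0,0,0],
    [0,0,0],
    [0,0,0],
    [0,0,0]
  ],
  "angular": [
    [0,0,0],
    [0,0,0],
    [0,0,0],
    [0,0,0],
    [0,0,0]
  ],
  "newtons": 20
}}

```text
clock: 16.1
position: [0.5234, 0.1998, 0.076]
tool_rot: [-1.571, -0.0, -1.424]
force: [-0.6, -0.6, 0.2]
grip_width: 0.0554
```

Emit:
{"method": "apply_moves", "body": {
  "jaw": [0.3,0.3,0.3,0.3,0.3],
  "translation": [
    [0,0,0.01],
    [0,0,0.03],
    [0,0,0.07],
    [0,0,0.11],
    [0,0,0.15]
  ],
  "angular": [
    [0,0,0],
    [0,0,0],
    [0,0,0],
    [0,0,0],
    [0,0,0]
  ]
}}

```text
clock: 16.6
position: [0.5231, 0.1994, 0.2282]
tool_rot: [-1.571, -0.0, -1.425]
force: [1.1, 0.5, -0.0]
grip_width: 0.0552
```

Emit:
{"method": "apply_moves", "body": {
  "jaw": [0.3,0.3,0.3,0.3,0.3],
  "translation": [
    [-0.03,0.03,0.02],
    [-0.06,0.06,0.02],
    [-0.09,0.1,0.02],
    [-0.12,0.14,0.02],
    [-0.14,0.18,0.02]
  ],
  "angular": [
    [0,0,0],
    [0,0,0],
    [0,0,0],
    [0,0,0],
    [0,0,0]
  ]
}}

```text
clock: 17.1
position: [0.3812, 0.3812, 0.247]
tool_rot: [-1.571, 0.001, -1.424]
force: [1.0, 0.2, -0.4]
grip_width: 0.0556
```

```bash
python3 o.py; python3 - <<'E'
from h import *
grab("top","t4.png"); grab("side","s8.png")
a=cv2.imread("pics/t4.png");b=cv2.imread("pics/s8.png")
cv2.imwrite("pics/g4.png",np.vstack([np.hstack([cv2.resize(q,(400,300),interpolation=cv2.INTER_CUBIC) for q in(a[235:295,185:265],b[180:240,215:295])]),np.hstack([cv2.resize(q,(400,300)) for q in(a,b)])]))
E
```

```text
{'clock': 17.1, 'position': [0.381, 0.381, 0.247], 'tool_rot': [-1.571, 0.001, -1.424], 'force': [1.031, 0.25, -0.371], 'moment': [0.038, -0.081, 0.042], 'joint_efforts': [5.8, -76.734, 12.034, -28.362, 0.369, -0.358, 1.967], 'qpos': [-1.333, 0.45, 0.601, 1.854, -0.313, 0.932, -0.442]} yaw -81.6
```

View pics/g4.png

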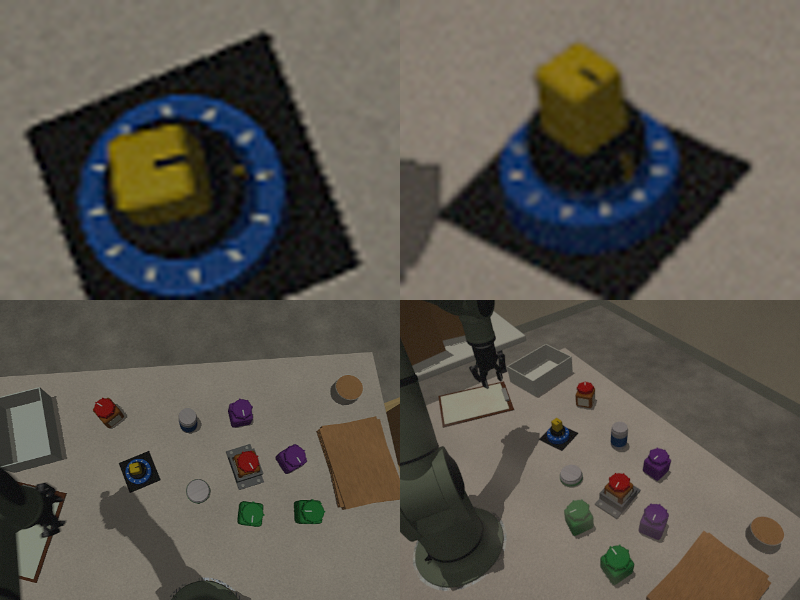

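Emit:
{"method": "apply_moves", "body": {
  "jaw": [0.3,0.3,0.3],
  "translation": [
    [0,0,0],
    [0,0,0],
    [0,0,0]
  ],
  "angular": [
    [0,0,0],
    [0,0,0],
    [0,0,0]
  ]
}}

```text
clock: 17.5
position: [0.384, 0.3788, 0.2463]
tool_rot: [-1.571, 0.0, -1.426]
force: [0.3, -1.0, -0.5]
grip_width: 0.0555
```

```bash
python3 - <<'E'
import io,contextlib
with contextlib.redirect_stdout(io.StringIO()): from m import *
circ("top",A([(168,112),(207,114),(238,135),(265,176),(260,217),(236,254),(195,275),(151,274),(113,251),(98,211)],185,235,0,0),.026,12,.038,0)
print(workorder.job_done())
E
```

```text
top n 12 xy [0.5229 0.2005] r 0.038 phase deg 8.9 rms mm 0.8
the job is handed in; nothing more can be done
None
```

The jar is closed, the tightener is back on its mat, and I handed the job in at about 17.5 s on the robot's clock.

- **Tightening:** I fitted the tightener over the red cap with no downward load seen on the jar. Turning it clockwise took the cap about 130° (2.3 rad) to its stop. The clutch then clicked once: the mark moved one tick on while the socket stood still. I did not catch the 0.5 N m peak between readings. The one-click count rests on the mark, the ticks and the torque before and after.
- **Cap height:** I did not measure the cap's final height. That it is down tight is inferred from the socket stopping and the clutch slipping.
- **Putting back:** I lifted the tightener off and the jar stayed in its holder. It stands upright at (0.523, 0.2005), within about 1 mm of the measured mat centre (0.5235, 0.1998). It met the mat with about 16 N of push, which I eased off before opening the gripper.
- **Other things:** The spare jar, the can and the tin look unmoved in the last pictures, judged by eye and not measured. The gripper was clear of everything at hand-in.
- **Disagreements:** The side camera's fit of the cap was poor and about 1.5 mm off the top camera's, so I used the top view. The cap still pressed sideways with up to 4 N on the way down, cleared by a 1 mm shift.

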